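# Put the clay modelling tools back on their shadow boards

### The job

Tidy the modelling bench: put the wire-loop tool, the rake, the blade scraper and the roll of tape back, each lying flat on the white board that shows its silhouette, covering the silhouette and lined up with it. Leave the jar and the clay billet where they stand.

Things in the scene. Friction and masses are not known exactly. Their poses are not given: they have to be found in the camera images.
- loop_tool: Double-ended wire-loop clay tool, lying flat: dark wooden square handle 18 x 18 mm, 76 mm long, a brass neck and a round steel wire loop (36 mm across) at each end; 146 mm overall, about 70 g. Origin at the centre of the handle's underside, x along the tool, z up; the handle's top is 18 mm above the origin. A half turn makes no difference.
- rake: Double-ended clay rake, lying flat, shaped like a long H: dark wooden square handle 18 x 18 mm, 104 mm long, a toothed steel crossbar 54 mm wide at each end; 148 mm overall, about 110 g. Origin at the centre of the handle's underside, x along the tool, z up; the handle's top is 18 mm above the origin. A half turn makes no difference.
- scraper: Blade scraper, lying flat: oblong steel blade 124 x 50 x 4 mm with a dark wooden ridge grip (90 mm long, 20 mm wide, rising from 4 to 28 mm above the origin) along the middle of its upper face; about 200 g. Origin at the centre of the blade's underside, x along blade and grip, z up. A half turn makes no difference.
- tape: Roll of black modelling tape lying flat: a ring 60 mm outside, 40 mm inside diameter, 25 mm high, about 90 g. Origin at the centre of its underside, z up. Its yaw does not matter.
- board_loop: Loop-tool board: white, 165 x 75 x 6 mm, screwed to the bench (does not move). Origin at the centre of its underside, x along its length, z up; its top face is 6 mm above the origin. On it, centred and along x, the grey life-size silhouette of the loop tool: a bar with a round loop at each end.
- board_rake: Rake board: white, 165 x 75 x 6 mm, screwed to the bench (does not move). Origin at the centre of its underside, x along its length, z up; its top face is 6 mm above the origin. On it, centred and along x, the grey life-size silhouette of the rake: a long H.
- board_scraper: Scraper board: white, 165 x 75 x 6 mm, screwed to the bench (does not move). Origin at the centre of its underside, x along its length, z up; its top face is 6 mm above the origin. On it, centred and along x, the grey life-size silhouette of the scraper's blade: a plain oblong 124 x 50 mm.
- board_tape: Tape board: white, 165 x 75 x 6 mm, screwed to the bench (does not move). Origin at the centre of its underside, x along its length, z up; its top face is 6 mm above the origin. On it, centred and along x, the grey life-size silhouette of the tape roll: a ring 60 mm across. The ring is to be centred on it.
- jar: Bystander: amber glass jar with a metal cap, 60 mm diameter, 85 mm tall, loose, standing left of the work. Origin at the centre of its underside.
- billet: Bystander: loose oblong billet of brown clay, 130 x 60 x 55 mm, right of the work. Origin at the centre of its underside, x along its length. Farther right, beyond y = -0.55 m, stands a fixed clay car on a plinth, up to 160 mm tall.
Not all that is in view belongs to the job. What is shaped like the rake but green is not meant.

How it is judged:
By the outcome, as a careful person would: the job done as asked, in the order asked, and still so for the second after the job is handed in, with the robot touching nothing.
It also fails if it takes over 96 s, if anything falls off the work surface, if the arm or the gripper's body presses on something with over 40 N, if the wrist force passes 120 N, or if a joint passes its speed limit or range.

### The arm

A 6-joint arm with a two-finger parallel gripper is mounted at the origin on the work surface. World frame = base frame: x ahead of the robot, y to its left, z up, the work surface at z = 0. Lengths are in m, angles in rad, forces in N, time in s.
With the tool pointing down it reaches from about 0.25 to 0.85 m from the base axis. Payload 12.5 kg.
Tool frame: the origin (TCP) lies at the very end of the fingers, on their centre line; the grasp point (between the pads) lies 19 mm behind it; z points along the fingers, y is the line along which they close (so a half turn about z gives the same grasp; the last joint's range is limited). The gripper opens to 93 mm and grips with 3 to 60 N. Pads are 15 mm wide; open, the fingers measure 128 mm over their backs; the gripper's body (75 mm by 188 mm) begins 65 mm behind the grasp point.
Start: joints at [-1.211, 0.351, 1.652, -0, 1.139, -0.085], TCP at [0.237, -0.496, 0.194] pointing down, gripper open.
Joint ranges: [-2.75, 2.75], [-0.79, 2.1], [0.01, 2.65], [-1.57, 4.71], [0.07, 3.14], [-2.87, 2.87]. Speed limits (rad/s): [2.22, 2.22, 2.79, 3.14, 3.14, 3.14].

### API

Orientations are given as [roll, pitch, yaw] about the fixed x, y, z axes, in that order (R = Rz(yaw) Ry(pitch) Rx(roll)).
In Python, from workcell import r gives the robot as it stands.
- The arm moves only by the tool move_arm, never from a script. Its argument "series" is one flat list of numbers, 7 for each row, row after row: the turn, a rotation vector about the tool's x, y, z in degrees, then the shift along the tool's x, y, z in mm, then the opening, from 0 (shut) to 1 (fully open). A call has 1 to 12 rows; each row shifts and turns the commanded pose from where the row before left it, along the tool's axes as they then stand; what a row does not reach is not made up. A row lasts 1/8 s, in which the tool goes at most 62.5 mm and 10.7 degrees, less where a joint would pass 70% of its speed; a pose out of reach is approached as far as the arm can. A call is refused whole if a number of a shift passes 62.5 or a number of a turn 10.7, either way. A call with a gripper value outside its range is refused whole. The fingers move at their own pace and stop on an object; the grip force is fixed at half the most. Time passes only in rows, so rows that do not move let the fingers close. It gives the time, the measured TCP pose, the force, the opening and the grip force at its end, in the units of the state.
- r.sense(): the state, without advancing time (a new reading comes with each control period).
- r.camera(name): name is "scene" or "top"; returns a dict with "pixels" (480x640x3 uint8, red, green, blue), "z_map" (480x640 float32, m along the optical axis (not along the pixel's ray), 0 where there is no reading), "fx", "fy", "cx", "cy" (pixels), "extrinsics" (4x4, takes a point from world to camera coordinates). Camera axes: x right, y down, z forward; pixel columns grow to the right and rows downward; lengths in m; the calibration is good to about 2 mm. A picture is of the moment at which its call begins.
- r.close_job(): hands the job in; it is judged then, once.
The state is a dict: "clock": time; "joint_positions": joint angles; "joint_velocities": joint speeds; "tau": joint torques, N m; "position": TCP position; "ee_rot": TCP orientation; "wrist_force": force on the tool from outside, world axes, zero at the start; "moment": the same for the moment, N m; "opening": opening from 0.0 (shut) to 1.0 (fully open); "grasp_force": force on a finger pad.
Only numpy, scipy, OpenCV 4.12 (cv2) and the standard library are available. Lean on these libraries where they do the work, as an engineer would, in place of code of your own. Each camera call takes 0.05 s, during which the arm holds its last target. There are 200 camera calls.

## Working session

There is one attempt and no reset: what is moved stays moved. The work goes in short steps, Python scripts to look and compute and a tool call to move; the robot and the scene stay as the last step left them, time stands still between calls to the robot, and variables do not carry over. Pictures are saved under pics/ and viewed, at most 14 in all, crops included, and the job is handed in when it is done.

Besides the shell and the picture viewer there is one more tool, called as name(argument=value, ...) on one line, values as JSON. move_arm: Moves the arm, as the interface text tells. Its arguments: {"type":"object","properties":{"series":{"type":"array"}},"required":["series"]}

```bash
ls; mkdir -p pics
python3 - <<'E'
from workcell import r
import cv2,numpy as np
s=r.sense();print(s)
for n in("top","scene"):
    c=r.camera(n);cv2.imwrite(f"pics/{n}0.png",c["pixels"][:,:,::-1]);np.savez(f"{n}0.npz",**c)
    print(c["fx"],c["fy"],c["cx"],c["cy"],c["extrinsics"].round(3).tolist())
E
```

```text
pics
{'clock': 0.0, 'joint_positions': array([-1.21059601e+00,  3.51252092e-01,  1.65242146e+00, -6.51007683e-06,
        1.13909728e+00, -8.46187971e-02]), 'joint_velocities': array([-1.47195832e-04,  1.44137747e-05,  3.38380117e-05,  1.86745423e-05,
        3.44470738e-04,  4.87313574e-05]), 'tau': array([ 1.09214747e-03, -4.97314274e+01, -2.85255003e+01,  6.99546444e-02,
        2.56926933e-02, -1.51552190e-04]), 'position': array([ 0.23654213, -0.49612232,  0.19329376]), 'ee_rot': array([-3.14041819e+00, -9.36890982e-05,  4.44821790e-01]), 'wrist_force': array([-0.06663265, -0.48493254, -0.05490001]), 'moment': array([-0.03747725,  0.01522719,  0.05623148]), 'grasp_force': 0.0, 'opening': 1.0005129019093733}
558.7083364576695 558.7083364576695 321.9774701478233 231.7136376224956 [[0.026, -1.0, 0.0, -0.041], [-0.993, -0.026, -0.115, 0.636], [0.115, 0.003, -0.993, 1.523], [0.0, 0.0, 0.0, 1.0]]
468.53370333470247 468.53370333470247 313.4040460691198 236.02169362149792 [[-0.811, 0.585, -0.024, 0.526], [0.366, 0.473, -0.801, -0.183], [-0.457, -0.659, -0.598, 1.334], [0.0, 0.0, 0.0, 1.0]]
```

View pics/top0.png

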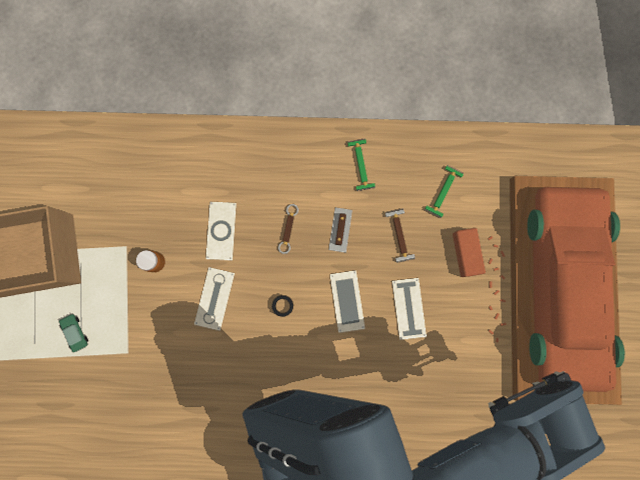

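View pics/scene0.png

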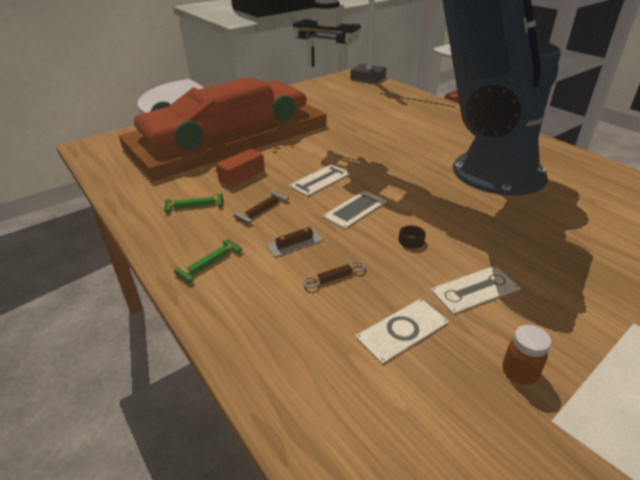

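Top view: boards at px tape (221,231), loop (215,298), scraper (347,301), rake (409,308); the loop tool is at (287,229), the scraper at (340,230), the rake at (399,236) and the tape at (282,305). The green rakes are at (360,165) and (443,191). The scene view shows the same layout from the far side, with nothing hidden.

```bash
cat > h.py <<'E'
import cv2,numpy as np
def cast(c,uv,z):
    uv=np.atleast_2d(uv).astype(float);E=c["extrinsics"];R,t=E[:3,:3],E[:3,3];o=-R.T@t
    d=np.c_[(uv[:,0]-c["cx"])/c["fx"],(uv[:,1]-c["cy"])/c["fy"],np.ones(len(uv))]@R
    return o+d*((z-o[2])/d[:,2])[:,None]
def depth(c,uv):
    uv=np.asarray(uv).astype(int);Z=c["z_map"][uv[:,1],uv[:,0]].astype(float);E=c["extrinsics"]
    P=np.c_[(uv[:,0]-c["cx"])/c["fx"]*Z,(uv[:,1]-c["cy"])/c["fy"]*Z,Z]
    return (P-E[:3,3])@E[:3,:3]
def blob(m,roi,fill=True):
    """largest component in roi (x0,y0,x1,y1), filled; returns pixel list"""
    M=np.zeros(m.shape,np.uint8);x0,y0,x1,y1=roi;M[y0:y1,x0:x1]=m[y0:y1,x0:x1]
    cs,_=cv2.findContours(M,cv2.RETR_EXTERNAL,cv2.CHAIN_APPROX_NONE)
    k=max(cs,key=cv2.contourArea);F=np.zeros_like(M);cv2.drawContours(F,[k],-1,1,-1)
    if not fill:F&=M
    return np.argwhere(F)[:,::-1]
def fit(P):
    """centre, axis angle (deg), full length, width of a filled oblong, from moments and minAreaRect"""
    p=P[:,:2];m=p.mean(0);w,V=np.linalg.eigh(np.cov((p-m).T));a=np.degrees(np.arctan2(V[1,1],V[0,1]))
    a=(a+90)%180-90
    rc=cv2.minAreaRect((p*1000).astype(np.float32))
    return (m*1000).round(1),round(a,1),np.sqrt(12*w[::-1]).round(4)*1000,[np.round(q,1) for q in rc]
E
cat > m.py <<'E'
from h import *
c=dict(np.load("top0.npz"));im=c["pixels"];hsv=cv2.cvtColor(im,cv2.COLOR_RGB2HSV);H,S,V=[hsv[...,i].astype(int) for i in range(3)]
white=((S<45)&(V>150)).astype(np.uint8);white2=((S<60)&(V>60)).astype(np.uint8)
R=dict(tape=(200,195,242,265),loop=(188,262,240,334),scraper=(325,265,370,337),rake=(386,270,432,345))
vis=im.copy()
for n,b in R.items():
    p=blob(white2 if n=="loop" else white,b);vis[p[:,1],p[:,0]]=[255,0,0]
    print("B",n,fit(cast(c,p,.006)),depth(c,p)[:,2].mean().round(4))
dark=((V<110)).astype(np.uint8);grey=(S<70).astype(np.uint8);both=dark|grey
for n,b,m,z in(("loop",(274,198,302,260),dark,.018),("loop",(274,198,302,260),both,.009),("scraper",(325,202,356,256),both,.004),("scraper",(325,202,356,256),dark,.028),
  ("rake",(378,203,422,268),dark,.018),("rake",(378,203,422,268),both,.010),("tape",(266,290,298,322),dark,.025)):
    p=blob(m,b);vis[p[:,1],p[:,0]]//=2;vis[p[:,1],p[:,0],1]+=100
    print("O",n,z,fit(cast(c,p,z)),depth(c,p)[:,2].max().round(4))
crop=vis[195:345,185:435];cv2.imwrite("pics/m0.png",cv2.resize(np.hstack([crop[:,:125],im[195:345,185:310]]),(800,480),interpolation=0)[:,:,::-1]);
cv2.imwrite("pics/m1.png",cv2.resize(np.hstack([crop[:,125:],im[195:345,310:435]]),(800,480),interpolation=0)[:,:,::-1])
E
python3 m.py
```

```text
B tape (array([637. , 264.7]), np.float64(-1.4), array([163.4,  73.9]), [array([637.4, 264.3]), array([ 75.1, 163.1]), np.float64(88.6)]) 0.0121
B loop (array([444.4, 273.8]), np.float64(-11.5), array([164.4,  75.8]), [array([445. , 273.9]), array([ 75.6, 164.6]), np.float64(78.4)]) 0.0144
B scraper (array([470.8, -93.8]), np.float64(9.0), array([150.1,  96. ]), [array([459.2, -97.7]), array([139.8,  75.6]), np.float64(9.9)]) 0.0081
B rake (array([ 431.4, -272.9]), np.float64(8.5), array([163.3,  73.1]), [array([ 431.8, -273.6]), array([163.5,  75.3]), np.float64(8.3)]) 0.0142
O loop 0.018 (array([645.3,  76.2]), np.float64(-13.0), array([77.1, 24.5]), [array([641.8,  77.1]), array([26.1, 88.1]), np.float64(78.0)]) 0.0273
O loop 0.009 (array([645.9,  75.6]), np.float64(-10.2), array([138.9,  33. ]), [array([647.8,  73.7]), array([ 37.8, 144.1]), np.float64(80.3)]) 0.0273
O scraper 0.004 (array([648.3, -76.1]), np.float64(-6.9), array([124.3,  50.7]), [array([648.9, -75.9]), array([ 51.1, 124.3]), np.float64(83.1)]) 1.5863
O scraper 0.028 (array([648.5, -69.6]), np.float64(-7.4), array([88.2, 30.4]), [array([649. , -68.5]), array([32.4, 89.7]), np.float64(82.9)]) 1.5863
O rake 0.018 (array([ 633.4, -239.9]), np.float64(13.3), array([108.3,  24.7]), [array([ 633.7, -239.2]), array([116.6,  26. ]), np.float64(13.8)]) 1.5863
O rake 0.01 (array([ 635.3, -241.4]), np.float64(13.5), array([166.1,  43.1]), [array([ 636.5, -241.9]), array([147.4,  61.9]), np.float64(13.5)]) 1.5863
O tape 0.025 (array([431.4,  85.3]), np.float64(79.4), array([62.5, 51.5]), [array([431.9,  86.1]), array([70. , 58.6]), np.float64(77.7)]) 0.0344
```

View pics/m0.png

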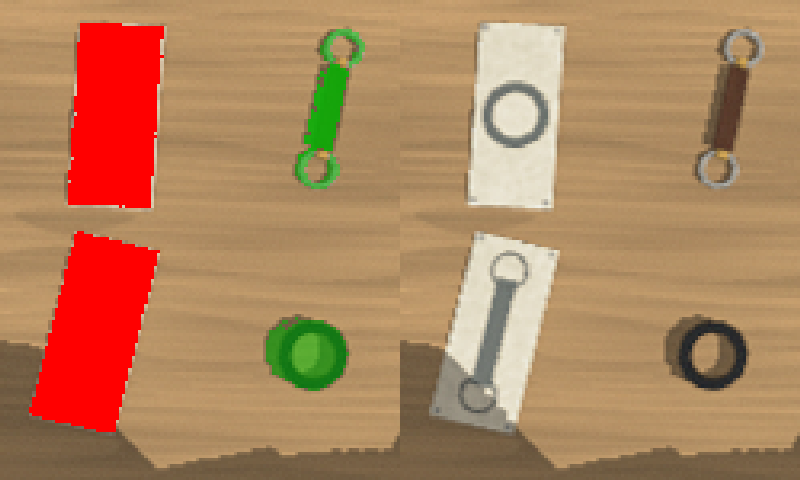

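View pics/m1.png

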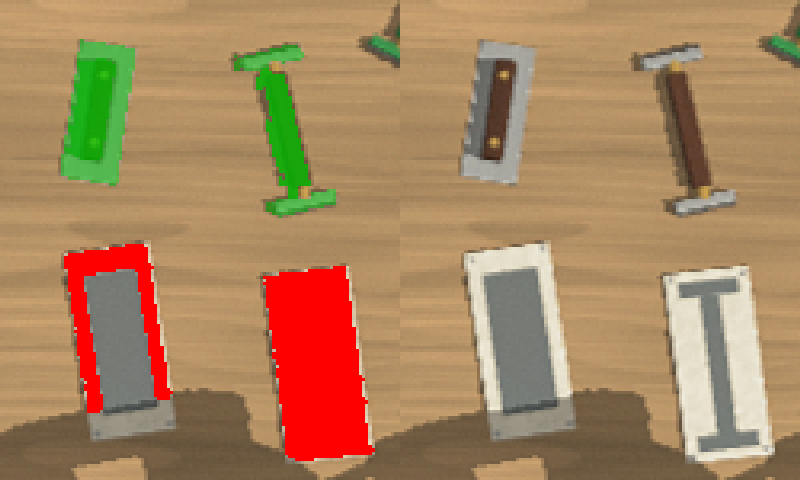

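Filled board masks fit well, except the scraper board, where the shadow cuts it. The shadow on the left also leaks into the handle and tape masks, so I'm refining those thresholds.

```bash
cat > m2.py <<'E'
from h import *
import sys
def measure(c,only=None):
    im=c["pixels"];hsv=cv2.cvtColor(im,cv2.COLOR_RGB2HSV);H,S,V=[hsv[...,i].astype(int) for i in range(3)]
    lab=cv2.cvtColor(im,cv2.COLOR_RGB2LAB).astype(int)
    print("samples shadow/handle/tape",im[230,281],im[230,288],im[229,341],im[236,400],im[305,269],im[312,291])
    w2=cv2.morphologyEx(((S<60)&(V>60)).astype(np.uint8),cv2.MORPH_OPEN,np.ones((3,3)))
    p=blob(w2,(325,265,370,337));print("B scraper",fit(cast(c,p,.006)))
    sil=((S<60)&(V<140)&(V>60)).astype(np.uint8)
    for n,b in(("tape",(206,214,236,248)),("loop",(198,268,236,330)),("rake",(394,280,426,338)),("scraper",(330,272,364,328))):
        p=blob(sil,b);print("sil",n,fit(cast(c,p,.006)))
    hand=((V<105)&(lab[...,1]>135)).astype(np.uint8)
    for n,b,z in(("loop",(274,198,302,260),.018),("scraper",(325,202,356,256),.028),("rake",(378,203,422,268),.018)):
        p=blob(hand,b);print("H",n,len(p),fit(cast(c,p,z)))
    p=blob((V<62).astype(np.uint8),(266,290,298,322));print("tape",len(p),fit(cast(c,p,.025)))
    g=((S<70)&(V>110)).astype(np.uint8)
    for n,b in(("loop",(274,198,302,260)),("rake",(378,203,422,268))):
        M=np.zeros_like(g);M[b[1]:b[3],b[0]:b[2]]=g[b[1]:b[3],b[0]:b[2]]
        k,_,st,ce=cv2.connectedComponentsWithStats(M)
        i=[j for j in range(1,k) if st[j,4]>25];q=cast(c,ce[i],.008)[:,:2]
        print("ends",n,(q*1000).round(1).tolist(),"mid",(q.mean(0)*1000).round(1),np.degrees(np.arctan2(*(q[0]-q[-1])[::-1])).round(1))
measure(dict(np.load("top0.npz")))
E
python3 m2.py
```

```text
samples shadow/handle/tape [145 117  83] [89 59 43] [88 61 45] [96 65 49] [111  92  66] [128 103  75]
B scraper (array([446.7, -99.6]), np.float64(10.0), array([164. ,  75.7]), [array([447.2, -99.5]), array([164.2,  76. ]), np.float64(9.9)])
sil tape (array([637.3, 264.4]), np.float64(19.0), array([50. , 49.3]), [array([636.8, 264.4]), array([54.8, 54.1]), np.float64(2.6)])
sil loop (array([431. , 277.9]), np.float64(-13.1), array([122.2,  22.9]), [array([431.4, 274.4]), array([ 34.7, 117.5]), np.float64(74.2)])
sil rake (array([ 430.2, -274. ]), np.float64(8.2), array([173.9,  33.1]), [array([ 431.3, -273.9]), array([144.9,  49.9]), np.float64(7.9)])
sil scraper (array([ 445.3, -100.2]), np.float64(9.9), array([124.3,  46.8]), [array([ 446., -100.]), array([122.8,  51.4]), np.float64(9.5)])
H loop 147 (array([645.7,  72.1]), np.float64(-9.5), array([73.2, 16.3]), [array([646.5,  71.9]), array([16.6, 72.5]), np.float64(79.5)])
H scraper 159 (array([647.6, -76.1]), np.float64(-7.3), array([84.6, 17. ]), [array([647.5, -76.1]), array([16.4, 87. ]), np.float64(82.6)])
H rake 191 (array([ 635.7, -243.9]), np.float64(13.5), array([100.8,  15.1]), [array([ 636.1, -243.9]), array([100.6,  15.2]), np.float64(13.4)])
tape 338 (array([430.2,  80.7]), np.float64(-83.7), array([50.4, 48.9]), [array([431.4,  80.7]), array([55. , 55.5]), np.float64(1.5)])
ends loop [[704.5, 62.8], [591.1, 82.9]] mid [647.8  72.9] -10.0
ends rake [[700.2, -229.9], [572.8, -261.6]] mid [ 636.5 -245.7] 14.0
```

```bash
cat > d.py <<'E'
# python3 d.py x y z(mm) yaw(deg): turn about tool z, then shift in the turned tool frame
import sys,numpy as np
from workcell import r
from scipy.spatial.transform import Rotation as Ro
x,y,z,a=map(float,sys.argv[1:5]);s=r.sense()
T=Ro.from_euler("xyz",[180,0,a],degrees=True);C=Ro.from_euler("xyz",s["ee_rot"])
dr=(C.inv()*T).as_rotvec(degrees=True);dp=np.array([x,y,z])-s["position"]*1000
print("t",round(s["clock"],2),"turn",dr.round(2),"shift(turned)",T.inv().apply(dp).round(1),"pos",(s["position"]*1000).round(1),"q",s["joint_positions"].round(2),"F",s["wrist_force"].round(1),"open",round(s["opening"],3),"grip",round(s["grasp_force"],1))
E
python3 d.py 646.5 72.3 120 -10
```

```text
t 0.1 turn [-6.000e-02  1.000e-02  3.549e+01] shift(turned) [ 305.  -631.    73.4] pos [ 236.6 -496.2  193.4] q [-1.21  0.35  1.65  0.    1.14 -0.08] F [-0.3 -0.3 -0.6] open 1.002 grip 0.0
```

move_arm(series=[0,0,9,0,0,0,1,0,0,9,0,0,0,1,0,0,9,0,0,0,1,0,0,8.5,0,0,0,1,0,0,0,25,-52,0,1,0,0,0,25,-52,0,1,0,0,0,25,-52,0,1,0,0,0,25,-52,0,1,0,0,0,25,-52,0,1,0,0,0,25,-52,0,1,0,0,0,25,-52,0,1,0,0,0,25,-52,0,1])

```text
clock: 1.6
position: [0.5068, -0.1198, 0.1937]
ee_rot: [-3.142, 0.0, -0.175]
wrist_force: [0.4, 0.0, 0.5]
opening: 1.001
grasp_force: 0.0
```

```bash
python3 d.py 646.5 72.3 4 -10
```

```text
t 1.6 turn [-0.    0.01 -0.01] shift(turned) [ 104.3 -213.5  189.7] pos [ 506.8 -119.8  193.7] q [-0.32  0.3   1.73 -0.    1.12  1.42] F [0.4 0.  0.5] open 1.001 grip 0.0
```

move_arm(series=[0,0,0,26,-53,0,1,0,0,0,26,-53,0,1,0,0,0,26,-53,0,0.6,0,0,0,26,-55,20,0.6,0,0,0,0,0,50,0.6,0,0,0,0,0,50,0.6,0,0,0,0,0,35,0.6,0,0,0,0,0,15,0.6,0,0,0,0,0,0,0.6])

```text
clock: 2.72
position: [0.6446, 0.0698, 0.024]
ee_rot: [3.141, 0.001, -0.175]
wrist_force: [0.1, -0.2, 1.6]
opening: 0.601
grasp_force: 0.0
```

```bash
python3 d.py 646.5 72.3 4 -10
python3 - <<'E'
from workcell import r
import cv2
c=r.camera("scene");cv2.imwrite("pics/a1.png",cv2.resize(c["pixels"][200:350,230:430],(800,600))[:,:,::-1])
E
```

```text
t 2.73 turn [ 0.01  0.06 -0.02] shift(turned) [ 1.5 -2.8 20. ] pos [644.6  69.8  24. ] q [ 0.04  0.72  1.5  -0.    0.92  1.78] F [ 0.1 -0.2  1.6] open 0.601 grip 0.0
```

View pics/a1.png

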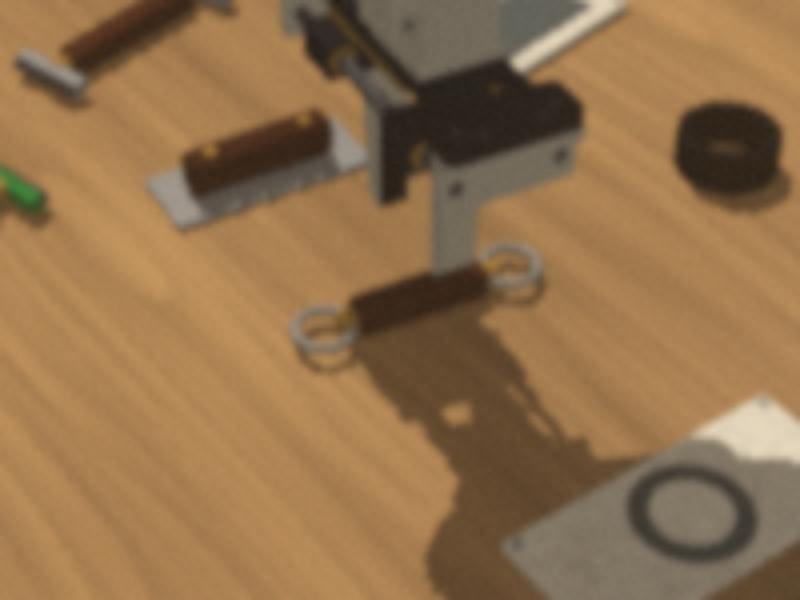

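The near finger stands on the +y side of the handle and the tool lies clear between the fingers. Next: descend and close.

move_arm(series=[0,0,0,1.5,-2.5,10,0.6,0,0,0,0,0,10,0.6,0,0,0,0,0,0,0,0,0,0,0,0,0,0,0,0,0,0,0,0,0,0,0,0,0,0,0,0,0,0,0,0,0,0,0])

```text
clock: 3.65
position: [0.6467, 0.0721, 0.0044]
ee_rot: [-3.142, -0.0, -0.175]
wrist_force: [0.2, -0.5, -0.4]
opening: 0.112
grasp_force: 0.0
```

```bash
python3 d.py 444.7 273.8 60 -11.5
```

```text
t 3.65 turn [-0.   -0.01  1.48] shift(turned) [-238.2 -157.4  -55.6] pos [646.7  72.1   4.4] q [0.04 0.76 1.5  0.   0.89 1.79] F [ 0.2 -0.5 -0.4] open 0.112 grip 0.0
```

move_arm(series=[0,0,0,0,0,0,0])

```text
clock: 3.78
position: [0.6467, 0.0721, 0.0044]
ee_rot: [-3.142, -0.0, -0.175]
wrist_force: [-0.6, -0.0, -0.6]
opening: 0.02
grasp_force: 0.0
```

```bash
python3 d.py 444.7 273.8 60 -11.5
python3 - <<'E'
from workcell import r
import cv2
c=r.camera("scene");cv2.imwrite("pics/a2.png",cv2.resize(c["pixels"][200:350,230:430],(800,600))[:,:,::-1])
E
```

```text
t 3.77 turn [-0.   -0.    1.49] shift(turned) [-238.1 -157.4  -55.6] pos [646.7  72.1   4.4] q [0.04 0.76 1.5  0.   0.89 1.79] F [-0.6 -0.  -0.6] open 0.02 grip 0.0
```

View pics/a2.png

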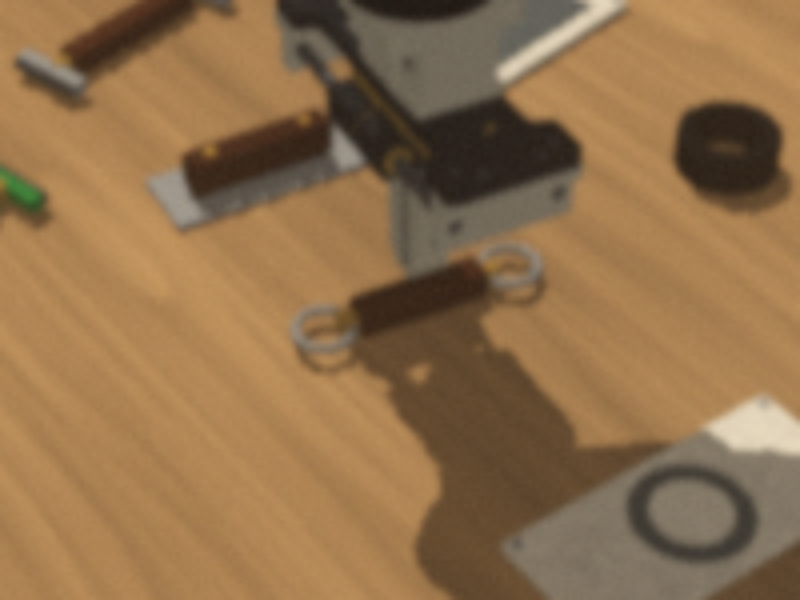

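The fingers closed behind the tool, on its −x/−y side, and the tool did not move. I'll check the two cameras against each other and against the TCP.

Run:
```python
from h import *
from workcell import r
s=r.sense();
def proj(c,P):
    q=c["extrinsics"][:3,:3]@P+c["extrinsics"][:3,3];return np.array([c["fx"]*q[0]/q[2]+c["cx"],c["fy"]*q[1]/q[2]+c["cy"]]).round(1)
for n in("top","scene"):
    c=dict(np.load(f"{n}0.npz"))
    print(n,"TCP",proj(c,s["position"]),"loop top",proj(c,np.array([.6465,.0723,.018])),"tape top",proj(c,np.array([.431,.0807,.025])),"tapeboard",proj(c,np.array([.637,.2645,.006])),"scraperbd",proj(c,np.array([.4467,-.0998,.006])))
c=dict(np.load("scene0.npz"));im=c["pixels"];hsv=cv2.cvtColor(im,cv2.COLOR_RGB2HSV);V=hsv[...,2]
lab=cv2.cvtColor(im,cv2.COLOR_RGB2LAB).astype(int)
p=blob(((V<115)&(lab[...,1]>133)).astype(np.uint8),(300,255,370,295));print(p.mean(0),fit(cast(c,p,.014)))
p=blob(((hsv[...,1]<70)&(V>120)).astype(np.uint8),(355,295,450,365));print(p.mean(0),fit(cast(c,p,.006)))
c=r.camera("top");np.savez("top1.npz",**c);a=c["pixels"][170:290,220:380];b=np.load("top0.npz")["pixels"][170:290,220:380]
cv2.imwrite("pics/t1.png",cv2.resize(a,(800,600))[:,:,::-1])
```

```text
top TCP [288.1 228.9] loop top [287.8 228.3] tape top [282.  305.1] tapeboard [220.5 230.4] scraperbd [346.9 301.1]
scene TCP [334.2 275.7] loop top [334.4 270.8] tape top [411.3 232.7] tapeboard [402.4 328.1] scraperbd [354.8 207.7]
[335.16374269 275.62768031] (array([651.5,  81.6]), np.float64(-4.2), array([80.7, 41.8]), [array([656.4,  80.1]), array([43.5, 95.9]), np.float64(80.7)])
[401.1863266  330.16578108] (array([641.2, 266.5]), np.float64(-1.5), array([165. ,  75.7]), [array([637.2, 265.7]), array([ 76.5, 165.3]), np.float64(88.6)])
```

View pics/t1.png

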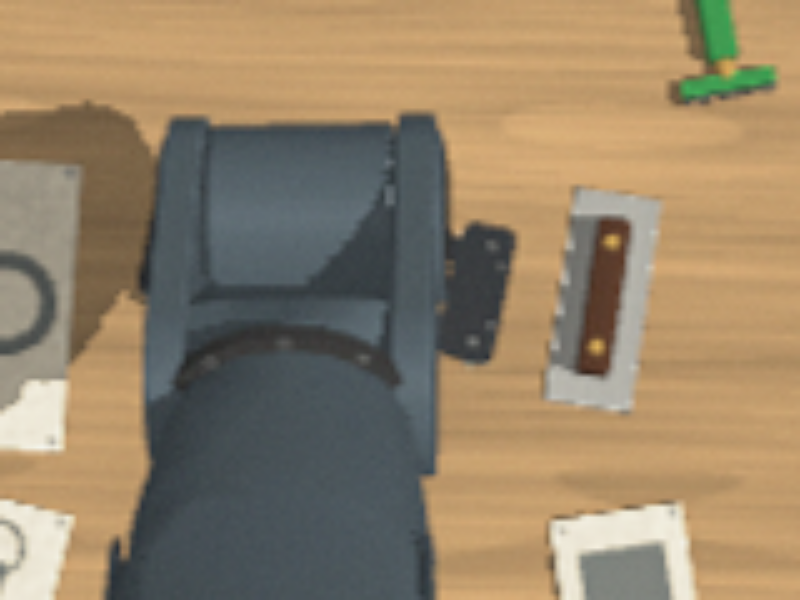

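Run:
```python
from h import *
c=dict(np.load("scene0.npz"))
for uv in((343.7,268),(335,266.5)):
    for z in(0,.01,.02,.03,.04,.05):print(uv,z,(cast(c,uv,z)[0]*1000).round(1))
from workcell import r
c=r.camera("scene");d=depth(c,np.array([(u,v) for v in(255,258,260,262,264) for u in(332,336)]));print((d*1000).round())
```

```text
(343.7, 268) 0 [612.  61.   0.]
(343.7, 268) 0.01 [619.5  70.   10. ]
(343.7, 268) 0.02 [626.9  79.   20. ]
(343.7, 268) 0.03 [634.3  88.   30. ]
(343.7, 268) 0.04 [641.7  97.   40. ]
(343.7, 268) 0.05 [649.1 106.   50. ]
(335, 266.5) 0 [623.9  45.6   0. ]
(335, 266.5) 0.01 [631.1  54.8  10. ]
(335, 266.5) 0.02 [638.4  64.   20. ]
(335, 266.5) 0.03 [645.6  73.3  30. ]
(335, 266.5) 0.04 [652.8  82.5  40. ]
(335, 266.5) 0.05 [660.1  91.7  50. ]
[[658.  79.  71.]
 [655.  88.  75.]
 [657.  78.  62.]
 [655.  89.  68.]
 [657.  78.  56.]
 [654.  87.  60.]
 [657.  77.  50.]
 [655.  88.  57.]
 [657.  78.  46.]
 [653.  86.  49.]]
```

The finger's back face shows well above where a tip at z=4 should be, so the real tips sit higher than the pose says. I'll measure that with a depth profile down the finger.

Run:
```python
from h import *
from workcell import r
c=r.camera("scene")
for u in(330,333,336,340):
    uv=np.array([(u,v) for v in range(258,274)]);d=(depth(c,uv)*1000).round();print(u)
    for a,b,k in zip(uv,d,c["pixels"][uv[:,1],u]):print(a[1],b,k,end=" | ")
    print()
# depth bias on flats
uv=np.array([(u,v) for u in range(395,410) for v in range(318,325)]);print("tapeboard z",depth(c,uv)[:,2].mean(),depth(c,uv)[:,2].std())
uv=np.array([(u,v) for u in range(300,320) for v in range(300,310)]);print("bench z",depth(c,uv)[:,2].mean())
cv2.imwrite("pics/a3.png",cv2.resize(c["pixels"][215:290,285:385],(800,600),interpolation=2)[:,:,::-1])
```

```text
330
258 [656.  70.  55.] [107  99  82] | 259 [656.  70.  53.] [102  96  80] | 260 [656.  70.  51.] [105  96  81] | 261 [655.  69.  47.] [105  95  82] | 262 [657.  71.  46.] [106  96  82] | 263 [655.  68.  41.] [103  95  80] | 264 [656.  69.  39.] [107  93  79] | 265 [654.  67.  34.] [108  94  77] | 266 [655.  69.  33.] [121 103  81] | 267 [655.  68.  30.] [133 108  79] | 268 [636.  44.   1.] [139 108  73] | 269 [639.  48.   2.] [122  91  60] | 270 [652.  65.  18.] [85 62 38] | 271 [654.  67.  18.] [63 43 27] | 272 [656.  70.  18.] [57 38 30] | 273 [659.  74.  19.] [56 38 25] | 
333
258 [658.  82.  65.] [109 101  83] | 259 [657.  82.  62.] [111 102  85] | 260 [657.  81.  58.] [110 101  84] | 261 [658.  82.  57.] [108 100  83] | 262 [657.  81.  54.] [113 103  84] | 263 [656.  80.  50.] [111 102  87] | 264 [658.  82.  49.] [112 104  87] | 265 [659.  83.  47.] [110  99  85] | 266 [658.  83.  44.] [110 100  84] | 267 [658.  82.  41.] [107  97  82] | 268 [659.  84.  41.] [90 79 65] | 269 [646.  67.  19.] [71 58 44] | 270 [648.  69.  19.] [59 42 29] | 271 [649.  71.  18.] [59 42 28] | 272 [
[... 593 characters left out ...]
56 38 27] | 273 [648.  80.  18.] [58 38 25] | 
340
258 [696. 152. 130.] [113 104  89] | 259 [695. 151. 126.] [114 106  90] | 260 [694. 149. 122.] [112 105  87] | 261 [695. 151. 122.] [113 105  89] | 262 [695. 150. 118.] [112 102  86] | 263 [694. 150. 115.] [117 106  90] | 264 [643.  87.  45.] [118 109  91] | 265 [644.  88.  44.] [111  99  83] | 266 [645.  89.  42.] [90 77 62] | 267 [630.  70.  18.] [65 51 39] | 268 [633.  74.  20.] [55 40 29] | 269 [635.  77.  20.] [56 40 26] | 270 [636.  78.  19.] [56 38 25] | 271 [638.  81.  19.] [59 41 26] | 272 [639.  82.  17.] [56 39 26] | 273 [641.  84.  17.] [56 38 25] | 
tapeboard z 0.01367071631814326 0.06366824680043154
bench z 0.007572046221345803
```

View pics/a3.png

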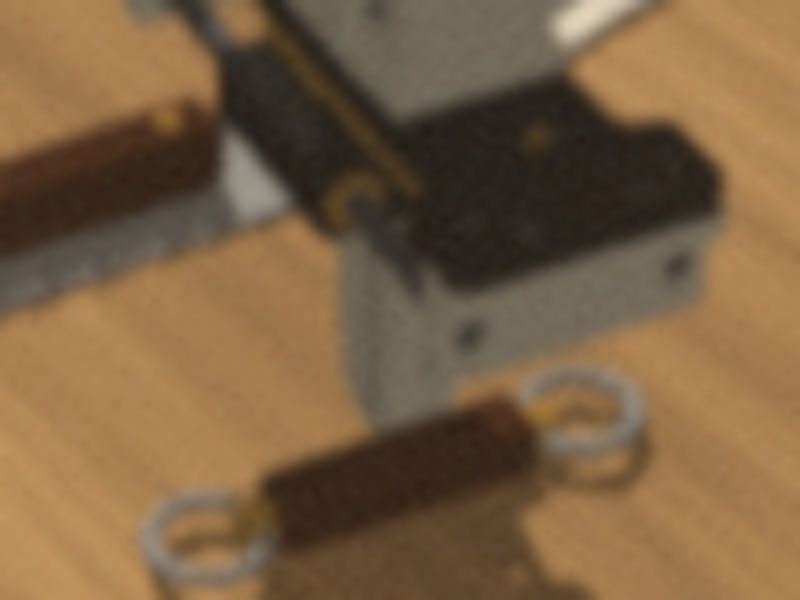

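The fingertips end at z≈29 mm while the pose reads 4, so they are about 25 mm short of the reported TCP. They closed above the handle, touching nothing. I'll reopen and go 20 mm lower.

move_arm(series=[0,0,0,0,0,0,0.6,0,0,0,0,0,0,0.6,0,0,0,0,0,0,0.6,0,0,0,0,0,0,0.6,0,0,0,0,0,0,0.6,0,0,0,0,0,8,0.6,0,0,0,0,0,8,0.6,0,0,0,0,0,4,0.6,0,0,0,0,0,0,0.6])

```text
clock: 5.1
position: [0.6464, 0.0721, -0.0162]
ee_rot: [3.141, 0.001, -0.175]
wrist_force: [-0.1, 0.5, -0.1]
opening: 0.597
grasp_force: 0.0
```

```bash
python3 d.py 646.5 72.3 -16 -10
python3 - <<'E'
from h import *
from workcell import r
c=r.camera("scene")
for u in(342,346,350):
    uv=np.array([(u,v) for v in range(258,284)]);d=(depth(c,uv)*1000).round();print(u,[(int(v),b.astype(int).tolist()) for v,b in zip(uv[:,1],d) if b[2]<60])
E
```

```text
t 5.1 turn [ 0.01  0.05 -0.02] shift(turned) [ 0.1 -0.3 -0.2] pos [646.4  72.1 -16.2] q [ 0.04  0.79  1.5  -0.    0.86  1.79] F [-0.1  0.5 -0.1] open 0.597 grip 0.0
342 [(272, [661, 115, 52]), (273, [661, 115, 49]), (274, [660, 114, 45]), (275, [660, 115, 44]), (276, [661, 115, 41]), (277, [659, 114, 37]), (278, [660, 115, 36]), (279, [660, 114, 32]), (280, [658, 113, 28]), (281, [659, 113, 26]), (282, [660, 114, 24]), (283, [659, 114, 21])]
346 [(271, [652, 117, 51]), (272, [651, 115, 47]), (273, [652, 117, 46]), (274, [651, 115, 42]), (275, [651, 116, 39]), (276, [651, 116, 37]), (277, [651, 116, 34]), (278, [651, 116, 31]), (279, [650, 115, 27]), (280, [651, 116, 26]), (281, [650, 115, 22]), (282, [650, 115, 19]), (283, [639, 102, 2])]
350 [(269, [617, 87, 18]), (270, [618, 89, 17]), (271, [617, 88, 13]), (272, [620, 92, 14]), (273, [616, 87, 5]), (274, [616, 87, 3]), (275, [615, 87, 0]), (276, [620, 91, 2]), (277, [620, 92, 1]), (278, [622, 95, 1]), (279, [622, 95, -2]), (280, [625, 98, -1]), (281, [626, 100, -2]), (282, [629, 103, -1]), (283, [631, 106, -1])]
```

move_arm(series=[0,0,0,0,0,3,0.6,0,0,0,0,0,0,0,0,0,0,0,0,0,0,0,0,0,0,0,0,0,0,0,0,0,0,0,0,0,0,0,0,0,0,0])

```text
clock: 5.9
position: [0.6467, 0.0721, -0.0186]
ee_rot: [-3.142, -0.0, -0.175]
wrist_force: [-0.6, 0.4, 1.3]
opening: 0.19
grasp_force: 30.0
```

```bash
python3 d.py 444.7 273.8 -12.6 -11.5
```

```text
t 5.9 turn [-0.   -0.01  1.49] shift(turned) [-238.2 -157.4   -6. ] pos [646.7  72.1 -18.6] q [0.04 0.79 1.5  0.   0.85 1.79] F [-0.6  0.4  1.3] open 0.19 grip 30.0
```

move_arm(series=[0,0,0,0,0,-20,0,0,0,0,0,0,-30,0,0,0,1.5,0,0,-10,0,0,0,0,-20,-14,0,0,0,0,0,-40,-26,0,0,0,0,0,-40,-26,0,0,0,0,0,-40,-26,0,0,0,0,0,-40,-26,0,0,0,0,0,-38,-25,0,0,0,0,0,-20,-14.4,0,0,0,0,0,0,0,20,0,0,0,0,0,0,10,0])

```text
clock: 7.4
position: [0.4444, 0.2738, 0.0107]
ee_rot: [3.141, 0.001, -0.201]
wrist_force: [0.2, 0.7, -0.6]
opening: 0.188
grasp_force: 30.0
```

```bash
python3 d.py 444.7 273.8 -12.6 -11.5
python3 - <<'E'
from workcell import r
import cv2
c=r.camera("scene");cv2.imwrite("pics/a4.png",cv2.resize(c["pixels"][230:350,400:560],(800,600))[:,:,::-1])
E
```

```text
t 7.4 turn [ 0.03  0.04 -0.03] shift(turned) [ 0.3 -0.1 23.3] pos [444.4 273.8  10.7] q [0.46 0.57 1.85 0.   0.72 2.24] F [ 0.2  0.7 -0.6] open 0.188 grip 30.0
```

View pics/a4.png

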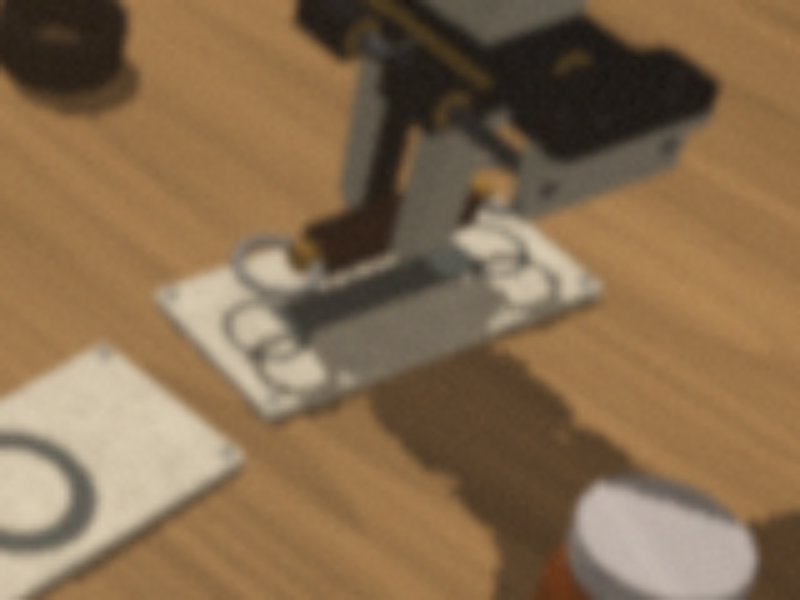

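The tool hangs level and parallel above its silhouette at crop (400,290), about 23 mm up. I'll lower it, release and rise.

move_arm(series=[0,0,0,0,0,12,0,0,0,0,0,0,8,0,0,0,0,0.3,0,3,0,0,0,0,0,0,0,0,0,0,0,0,0,0.4,0,0,0,0,0,0,0.4,0,0,0,0,0,-10,0.4,0,0,0,0,0,-40,0.4,0,0,0,0,0,-50,1,0,0,0,0,0,-10,1])

```text
schema error: expected a multiple of 7 numbers
```

```bash
python3 d.py 636.2 -244.5 90 13.6
```

```text
t 7.45 turn [  0.05   0.11 -25.15] shift(turned) [ 64.9 548.5 -80.2] pos [444.1 273.4   9.8] q [ 0.46  0.57  1.85 -0.    0.72  2.23] F [-0.8 -0.3 -1.5] open 0.191 grip 30.0
```

move_arm(series=[0,0,0,0,0,12,0,0,0,0,0,0,8,0,0,0,0,0,0,3,0,0,0,0,0,0,0,0,0,0,0,0,0,0,0.4,0,0,0,0,0,0,0.4,0,0,0,0,0,-10,0.4,0,0,0,0,0,-40,0.4,0,0,0,0,0,-50,1,0,0,0,0,0,-10,1])

```text
clock: 8.7
position: [0.4463, 0.2746, 0.1019]
ee_rot: [-3.138, -0.004, -0.201]
wrist_force: [-0.2, 0.7, -1.0]
opening: 0.568
grasp_force: 0.0
```

```bash
python3 d.py 636.2 -244.5 90 13.6
```

```text
t 8.7 turn [ -0.14  -0.29 -25.11] shift(turned) [ 62.5 549.2  11.9] pos [446.3 274.6 101.9] q [0.46 0.42 1.81 0.   0.91 2.23] F [-0.2  0.7 -1. ] open 0.568 grip 0.0
```

move_arm(series=[0,0,-8.4,0,0,0,0.6,0,0,-8.4,0,0,0,0.6,0,0,-8.3,0,0,0,0.6,0,0,0,5.5,40,0,0.6,0,0,0,5.5,52,0,0.6,0,0,0,5.5,52,0,0.6,0,0,0,5.5,52,0,0.6,0,0,0,5.5,52,0,0.6,0,0,0,5.5,52,0,0.6,0,0,0,5.5,52,0,0.6,0,0,0,5.5,52,0,0.6,0,0,0,5.5,52,0,0.6])

```text
clock: 10.2
position: [0.6001, -0.1594, 0.0979]
ee_rot: [-3.141, 0.001, 0.237]
wrist_force: [0.2, 0.9, 0.1]
opening: 0.602
grasp_force: 0.0
```

```bash
python3 d.py 636.2 -244.5 -18.6 13.6;python3 - <<'E'
from h import *
from workcell import r
c=r.camera("top");np.savez("top2.npz",**c)
im=c["pixels"];cv2.imwrite("pics/t2.png",cv2.resize(im[190:345,180:320],(700,775//1))[:600,:,::-1])
b=blob((cv2.cvtColor(im,cv2.COLOR_RGB2LAB)[...,1].astype(int)>135).astype(np.uint8)*(im.max(2)<105),(188,262,240,334));print(len(b),fit(cast(c,b,.024)))
E
```

```text
t 10.2 turn [-0.03  0.03 -0.02] shift(turned) [ 15.1  91.2 116.5] pos [ 600.1 -159.4   97.9] q [-0.33  0.58  1.54  0.    1.02  1.  ] F [0.2 0.9 0.1] open 0.602 grip 0.0
22 (array([455.1, 269.9]), np.float64(10.5), array([30.9, 11.3]), [array([453.9, 269.9]), array([13.3, 27.2]), np.float64(83.2)])
```

View pics/t2.png

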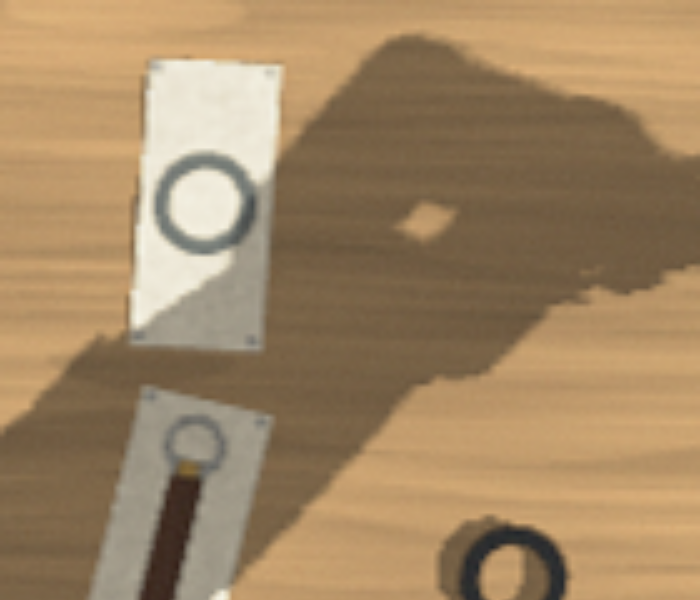

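The loop tool lies on its board over the silhouette (crop about (180,500)); it's in arm shadow now, so I'll measure it precisely later. Next the rake.

move_arm(series=[0,0,0,8,46,0,0.6,0,0,0,7,45,0,0.6,0,0,0,0,0,40,0.6,0,0,0,0,0,36,0.6,0,0,0,0,0,20,0.6,0,0,0,0,0,0,0.6])

```text
clock: 11.0
position: [0.6354, -0.2423, 0.0012]
ee_rot: [-3.14, 0.002, 0.237]
wrist_force: [0.5, -0.3, 0.4]
opening: 0.602
grasp_force: 0.0
```

```bash
python3 d.py 636.2 -244.5 -18.6 13.6
```

```text
t 11.0 turn [-0.08  0.11 -0.01] shift(turned) [ 0.3  2.4 19.8] pos [ 635.4 -242.3    1.2] q [-0.43  0.8   1.4   0.    0.94  0.9 ] F [ 0.5 -0.3  0.4] open 0.602 grip 0.0
```

move_arm(series=[0,0,0,0,2,10,0.6,0,0,0,0,0,9,0.6,0,0,0,0,0,0,0.6,0,0,0,0,0,0,0,0,0,0,0,0,0,0,0,0,0,0,0,0,0,0,0,0,0,0,0,0,0,0,0,0,0,0,0])

```text
clock: 12.0
position: [0.6366, -0.2447, -0.0166]
ee_rot: [3.142, -0.0, 0.237]
wrist_force: [-0.9, -0.3, 0.6]
opening: 0.191
grasp_force: 30.0
```

```bash
python3 d.py 431.5 -273.5 -12.6 8.3
```

```text
t 12.0 turn [ 0.   -0.    5.28] shift(turned) [-207.1   -1.1   -4. ] pos [ 636.6 -244.7  -16.6] q [-0.44  0.83  1.4   0.    0.91  0.9 ] F [-0.9 -0.3  0.6] open 0.191 grip 30.0
```

move_arm(series=[0,0,0,0,0,-20,0,0,0,5.3,0,0,-30,0,0,0,0,0,0,-10,0,0,0,0,-20,0,0,0,0,0,0,-42,0,0,0,0,0,0,-42,0,0,0,0,0,0,-42,0,0,0,0,0,0,-41,0,0,0,0,0,0,-20,-1,0,0,0,0,0,0,0,20,0,0,0,0,0,0,15,0,0,0,0,0,0,0,0])

```text
clock: 13.5
position: [0.4311, -0.273, 0.0074]
ee_rot: [-3.14, 0.001, 0.146]
wrist_force: [0.1, -0.3, -0.9]
opening: 0.191
grasp_force: 30.0
```

```bash
python3 d.py 431.5 -273.5 -10.6 8.3
```

```text
t 13.5 turn [-0.09  0.08  0.05] shift(turned) [ 0.3  0.5 18. ] pos [ 431.1 -273.     7.4] q [-0.66  0.56  1.88  0.    0.7   0.77] F [ 0.1 -0.3 -0.9] open 0.191 grip 30.0
```

move_arm(series=[0,0,0,0,0.5,9,0,0,0,0,0,0,6,0,0,0,0,0,0,3,0,0,0,0,0,0,0,0,0,0,0,0,0,0,0.4,0,0,0,0,0,0,0.4,0,0,0,0,0,-10,0.4,0,0,0,0,0,-40,0.4,0,0,0,0,0,-50,0.6,0,0,0,0,0,-10,0.6])

```text
clock: 14.75
position: [0.4329, -0.275, 0.1038]
ee_rot: [3.138, -0.004, 0.145]
wrist_force: [-0.8, 0.1, 0.1]
opening: 0.565
grasp_force: 0.0
```

```bash
python3 d.py 648 -76 90 -7.1
```

```text
t 14.75 turn [ 0.2  -0.25 15.39] shift(turned) [ 188.8 -224.    13.8] pos [ 432.9 -275.   103.8] q [-0.66  0.4   1.84  0.    0.9   0.77] F [-0.8  0.1  0.1] open 0.565 grip 0.0
```

move_arm(series=[0,0,7.7,0,0,0,0.6,0,0,7.7,0,0,0,0.6,0,0,0,18,-20,0,0.6,0,0,0,36,-44,0,0.6,0,0,0,40,-48,0,0.6,0,0,0,40,-48,0,0.6,0,0,0,36,-42,0,0.6,0,0,0,18,-22,0,0.6,0,0,0,0,0,40,0.6,0,0,0,0,0,35,0.6,0,0,0,0,0,15,0.6,0,0,0,0,0,0,0.6])

```text
clock: 16.25
position: [0.6455, -0.075, 0.0098]
ee_rot: [-3.141, 0.001, -0.124]
wrist_force: [0.4, 0.3, 0.8]
opening: 0.601
grasp_force: 0.0
```

```bash
python3 d.py 648 -76 -12 -7.1
python3 - <<'E'
from h import *
from workcell import r
c=r.camera("scene");cv2.imwrite("pics/a5.png",cv2.resize(c["pixels"][150:285,230:410],(800,600))[:,:,::-1])
E
```

```text
t 16.25 turn [-0.01  0.08 -0.02] shift(turned) [ 2.6  0.7 21.8] pos [645.5 -75.    9.8] q [-0.19  0.75  1.5   0.    0.9   1.51] F [0.4 0.3 0.8] open 0.601 grip 0.0
```

View pics/a5.png

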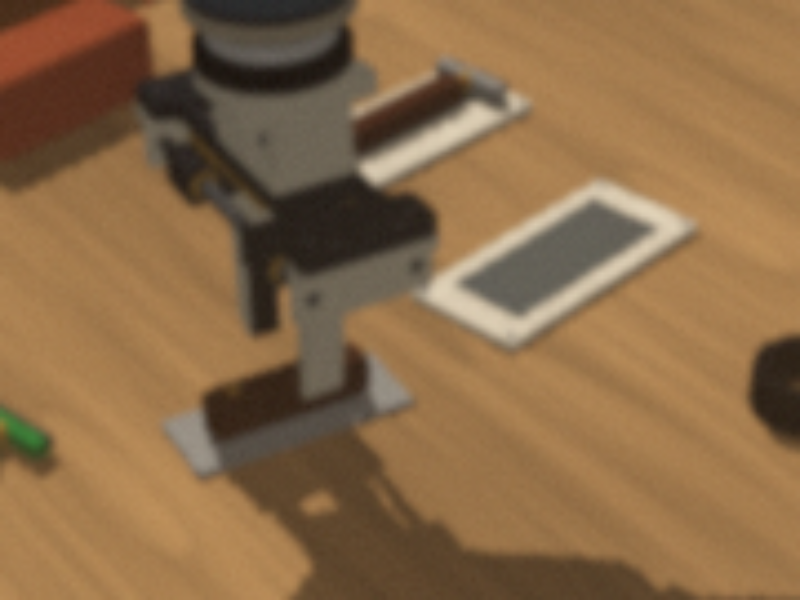

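The fingers straddle the ridge grip (crop (290,395)), and the rake lies on its board at (440,110). Go down 22 mm and close.

move_arm(series=[0,0,0,2.5,0.5,12,0.6,0,0,0,0,0,10,0.6,0,0,0,0,0,0,0.6,0,0,0,0,0,0,0,0,0,0,0,0,0,0,0,0,0,0,0,0,0,0,0,0,0,0,0,0,0,0,0,0,0,0,0])

```text
clock: 17.3
position: [0.6484, -0.0758, -0.0116]
ee_rot: [3.142, -0.0, -0.124]
wrist_force: [-0.4, -0.6, 0.8]
opening: 0.213
grasp_force: 30.0
```

```bash
python3 d.py 446.8 -99.8 -6 10
```

```text
t 17.3 turn [ 0.000e+00 -1.000e-02 -1.711e+01] shift(turned) [-202.7  -11.4   -5.6] pos [648.4 -75.8 -11.6] q [-0.19  0.78  1.49  0.    0.87  1.51] F [-0.4 -0.6  0.8] open 0.213 grip 30.0
```

move_arm(series=[0,0,0,0,0,-20,0,0,0,0,0,0,-40,0,0,0,-8.5,0,0,0,0,0,0,-8.6,0,0,0,0,0,0,0,-30,0,0,0,0,0,0,-45,-3,0,0,0,0,0,-50,-3,0,0,0,0,0,-48,-3,0,0,0,0,0,-30,-2,0,0,0,0,0,0,0,20,0,0,0,0,0,0,15,0,0,0,0,0,0,0,0])

```text
clock: 18.8
position: [0.4463, -0.1, 0.0129]
ee_rot: [-3.141, 0.001, 0.174]
wrist_force: [1.1, 0.2, -1.9]
opening: 0.21
grasp_force: 30.0
```

```bash
python3 d.py 446.8 -99.8 -5.6 10
```

```text
t 18.8 turn [-0.03  0.07 -0.  ] shift(turned) [ 0.5 -0.2 18.5] pos [ 446.3 -100.    12.9] q [-0.32  0.48  2.02 -0.    0.64  1.07] F [ 1.1  0.2 -1.9] open 0.21 grip 30.0
```

move_arm(series=[0,0,0,0.5,0,9,0,0,0,0,0,0,6,0,0,0,0,0,0,3,0,0,0,0,0,0,0,0,0,0,0,0,0,0,0.4,0,0,0,0,0,0,0.4,0,0,0,0,0,-10,0.4,0,0,0,0,0,-40,0.4,0,0,0,0,0,-40,1,0,0,0,0,0,-10,1])

```text
clock: 20.05
position: [0.4481, -0.1005, 0.0979]
ee_rot: [3.14, -0.004, 0.174]
wrist_force: [-0.3, 0.0, 0.4]
opening: 0.573
grasp_force: 0.0
```

```bash
python3 d.py 431 80.7 80 -1
```

```text
t 20.05 turn [ 0.1  -0.23 10.99] shift(turned) [ -20.3 -180.8   17.9] pos [ 448.1 -100.5   97.9] q [-0.32  0.32  1.97  0.    0.84  1.07] F [-0.3  0.   0.4] open 0.573 grip 0.0
```

move_arm(series=[0,0,5.5,0,0,0,1,0,0,5.5,0,0,0,1,0,0,0,-5,-40,0,1,0,0,0,-5,-50,0,1,0,0,0,-5,-50,0,1,0,0,0,-5,-41,0,1,0,0,0,0,0,40,1,0,0,0,0,0,30,1,0,0,0,0,0,0,1])

```text
clock: 21.18
position: [0.4285, 0.0811, 0.0237]
ee_rot: [3.141, 0.005, -0.018]
wrist_force: [0.1, 0.3, 1.3]
opening: 1.0
grasp_force: 0.0
```

```bash
python3 d.py 431 80.7 -14 -1
python3 - <<'E'
from h import *
from workcell import r
c=r.camera("scene");cv2.imwrite("pics/a6.png",cv2.resize(c["pixels"][150:315,320:540],(800,600))[:,:,::-1])
E
```

```text
t 21.18 turn [ 0.03  0.26 -0.01] shift(turned) [ 2.6  0.4 37.7] pos [428.5  81.1  23.7] q [ 0.08  0.43  2.06 -0.    0.65  1.67] F [0.1 0.3 1.3] open 1.0 grip 0.0
```

View pics/a6.png

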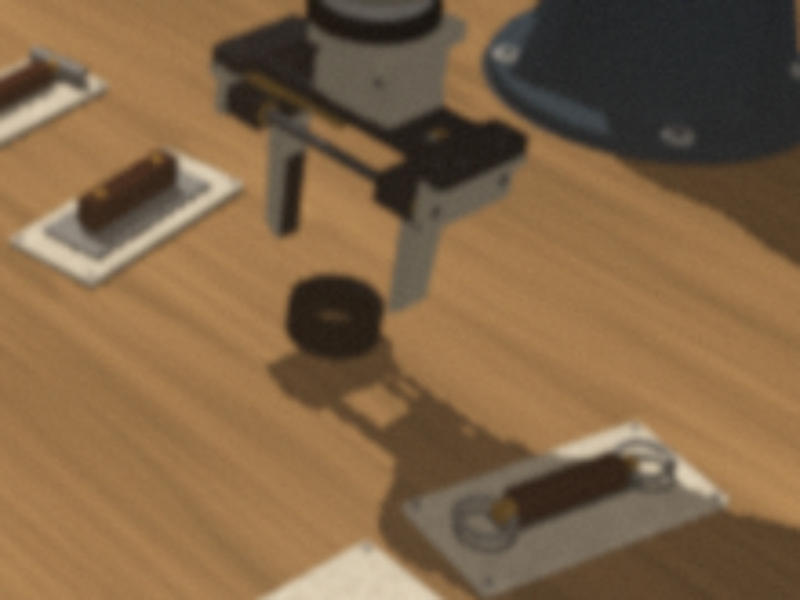

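The scraper and loop tool are on their boards, and the fingers are open on both sides of the tape at (335,315). Descend and grip.

move_arm(series=[0,0.25,0,2.5,0.5,14,1,0,0,0,0,0,14,1,0,0,0,0,0,8,1,0,0,0,0,0,0,0.5,0,0,0,0,0,0,0,0,0,0,0,0,0,0,0,0,0,0,0,0,0,0,0,0,0,0,0,0])

```text
clock: 22.22
position: [0.4329, 0.0807, -0.0104]
ee_rot: [-3.141, -0.005, -0.018]
wrist_force: [-1.1, 0.8, 4.4]
opening: 0.635
grasp_force: 29.4
```

```bash
python3 d.py 637 264.5 -8 -1.4
```

```text
t 22.23 turn [-0.01 -0.27  0.38] shift(turned) [ 199.5 -188.7   -2.4] pos [432.9  80.7 -10.4] q [ 0.08  0.51  2.07 -0.    0.56  1.67] F [-1.1  0.8  4.4] open 0.635 grip 29.4
```

move_arm(series=[0,-0.25,0,0,0,-20,0,0,0,0,0,0,-40,0,0,0,0.4,20,-18,0,0,0,0,0,40,-38,0,0,0,0,0,42,-40,0,0,0,0,0,42,-40,0,0,0,0,0,38,-36,0,0,0,0,0,19,-17,0,0,0,0,0,0,0,20,0,0,0,0,0,0,15,0,0,0,0,0,0,0,0,0,0,0,0,0,0,0])

```text
clock: 23.72
position: [0.6381, 0.2644, 0.0147]
ee_rot: [-3.142, -0.0, -0.025]
wrist_force: [-0.3, 0.3, 0.5]
opening: 0.635
grasp_force: 29.5
```

```bash
python3 d.py 638.7 264.5 -4.4 -1.4
```

```text
t 23.73 turn [-0.   -0.01 -0.04] shift(turned) [ 0.6 -0.1 19.1] pos [638.1 264.4  14.7] q [ 0.33  0.8   1.37 -0.    0.97  1.92] F [-0.3  0.3  0.5] open 0.635 grip 29.5
```

move_arm(series=[0,0,0,0.6,0,9,0,0,0,0,0,0,6,0,0,0,0,0,0,3.5,0,0,0,0,0,0,0,0,0,0,0,0,0,0,1,0,0,0,0,0,0,1,0,0,0,0,0,0,1,0,0,0,0,0,-10,1,0,0,0,0,0,-40,1,0,0,0,0,0,-50,1,0,0,0,0,0,-20,1])

```text
clock: 25.1
position: [0.6401, 0.2652, 0.1197]
ee_rot: [-3.14, -0.005, -0.025]
wrist_force: [-0.1, 0.1, -0.8]
opening: 0.999
grasp_force: 0.0
```

```bash
python3 d.py 430 0 140 -1.4
```

```text
t 25.1 turn [-0.1  -0.26 -0.02] shift(turned) [-203.5  270.3  -20.3] pos [640.1 265.2 119.7] q [0.33 0.68 1.31 0.   1.15 1.92] F [-0.1  0.1 -0.8] open 0.999 grip 0.0
```

move_arm(series=[0,0,0,-26,55,-10,1,0,0,0,-26,55,-10,1,0,0,0,-26,55,-10,1,0,0,0,-26,55,-10,1,0,0,0,-26,55,-10,1,0,0,0,-26,55,-10,1,0,0,0,-26,55,0,1,0,0,0,-26,55,0,1,0,0,0,-26,55,0,1,0,0,0,-26,55,0,1,0,0,0,-26,55,0,1,0,0,0,-26,50,0,1])

```text
clock: 26.6
position: [0.3093, -0.3839, 0.1757]
ee_rot: [-3.141, 0.0, -0.025]
wrist_force: [0.5, -1.5, -1.1]
opening: 0.998
grasp_force: 0.0
```

```bash
cat > f.py <<'E'
from h import *
from workcell import r
c=r.camera("top");np.savez("top3.npz",**c);im=c["pixels"];print(r.sense()["clock"],r.sense()["position"])
hsv=cv2.cvtColor(im,cv2.COLOR_RGB2HSV);S,V=hsv[...,1].astype(int),hsv[...,2].astype(int);lab=cv2.cvtColor(im,cv2.COLOR_RGB2LAB).astype(int)
hand=((V<105)&(lab[...,1]>=134)).astype(np.uint8)
for n,b,z,t in(("loop",(188,262,240,334),.024,(444.7,273.8,-11.5)),("scraper",(325,265,370,337),.034,(446.8,-99.8,10)),("rake",(386,270,432,345),.024,(431.5,-273.5,8.3))):
    p=blob(hand,b);print(n,len(p),fit(cast(c,p,z)),"target",t)
p=blob((V<62).astype(np.uint8),(200,205,242,260));print("tape",len(p),fit(cast(c,p,.031)),"target 637 264.5")
cv2.imwrite("pics/t3.png",cv2.resize(im[195:345,140:480],(800,353))[:,:,::-1])
E
python3 f.py
```

```text
26.65 [ 0.3069343  -0.38839697  0.17572862]
loop 170 (array([445.1, 271.4]), np.float64(-11.5), array([74.2, 17.5]), [array([445.1, 271.3]), array([16.9, 73.9]), np.float64(78.5)]) target (444.7, 273.8, -11.5)
scraper 153 (array([ 448.4, -100.3]), np.float64(10.4), array([82.3, 16.7]), [array([ 447.4, -100.7]), array([84.9, 16.4]), np.float64(10.3)]) target (446.8, -99.8, 10)
rake 209 (array([ 431.4, -273.1]), np.float64(8.6), array([100.6,  15.7]), [array([ 431.2, -272.9]), array([103. ,  16.1]), np.float64(8.7)]) target (431.5, -273.5, 8.3)
tape 336 (array([633.9, 261.9]), np.float64(66.1), array([51.9, 49. ]), [array([633.9, 261.2]), array([53.6, 56.5]), np.float64(1.5)]) target 637 264.5
```

View pics/t3.png

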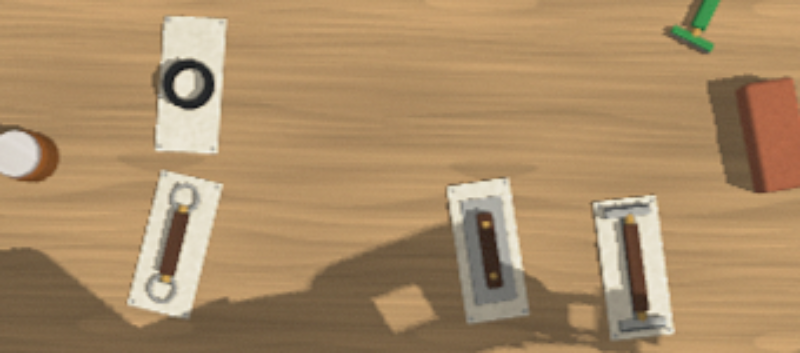

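All four cover their silhouettes, and the jar and billet are untouched. The tape and loop-tool offsets may just be their camera-side walls showing in the mask. I'll check using far edges at top height and near edges at base height.

```bash
cat > g.py <<'E'
from h import *
c=dict(np.load("top3.npz"));im=c["pixels"]
hsv=cv2.cvtColor(im,cv2.COLOR_RGB2HSV);V=hsv[...,2].astype(int);lab=cv2.cvtColor(im,cv2.COLOR_RGB2LAB).astype(int)
hand=((V<105)&(lab[...,1]>=134)).astype(np.uint8)
cam=-c["extrinsics"][:3,:3].T@c["extrinsics"][:3,3]
for n,m,b,zt,zb,t in(("loop",hand,(188,262,240,334),.024,.006,(444.7,273.8,-11.5)),("rake",hand,(386,270,432,345),.024,.006,(431.5,-273.5,8.3)),("scraper",hand,(325,265,370,337),.034,.010,(446.8,-99.8,10)),("tape",(V<62).astype(np.uint8),(200,205,242,260),.031,.006,(637,264.5,0))):
    p=blob(m,b);a=np.radians(t[2]);o=[]
    for d in(np.array([np.cos(a),np.sin(a)]),np.array([-np.sin(a),np.cos(a)])):
        rel=lambda z:(cast(c,p,z)[:,:2]*1000-t[:2])@d
        s=np.sign((np.array(t[:2])/1000-cam[:2])@d);q=1.5 if n=="tape" else 4
        far=np.percentile(s*rel(zt),100-q);near=np.percentile(s*rel(zb),q);o.append((round(s*(far+near)/2,1),round(far-near,1)))
    print(n,"offset,size along/across",o)
E
python3 g.py
```

```text
loop offset,size along/across [(np.float64(0.6), np.float64(67.1)), (np.float64(-0.7), np.float64(12.4))]
rake offset,size along/across [(np.float64(-0.3), np.float64(91.7)), (np.float64(-0.9), np.float64(11.7))]
scraper offset,size along/across [(np.float64(1.0), np.float64(78.7)), (np.float64(-1.2), np.float64(13.7))]
tape offset,size along/across [(np.float64(-1.9), np.float64(50.8)), (np.float64(-0.2), np.float64(49.5))]
```

All four sit within about 2 mm and 0.5° of their silhouettes, and the robot is clear of everything, so I'm handing in.

```bash
python3 -c "
from workcell import r
print(r.close_job())"
```

```text
the job is handed in; nothing more can be done
None
```

I put the loop tool, rake, scraper and tape back on their boards, each within about 2 mm of its silhouette by the last top-camera picture, left the jar and billet alone, and handed the job in at about 27 s of the 96 s allowed.

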